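# Load a stock spindle and close it with its C-shaped keeper

## Robot

A 7-joint arm with a two-finger parallel gripper is mounted at the origin on the work surface. World frame = base frame: x ahead of the robot, y to its left, z up, the work surface at z = 0. Lengths are in m, angles in rad, forces in N, time in s.
With the tool pointing down it reaches from about 0.35 to 0.9 m from the base axis. Payload 7.2 kg.
Tool frame: the origin (TCP) lies midway between the tips of the shut fingers; the grasp point (between the pads) lies 19 mm behind it (env.grip_point_offset is the distance from the TCP to the grasp point, in m); z points along the fingers, y is the direction in which the jaws open and shut (so a half turn about z gives the same grasp; the last joint's range is limited). The gripper opens to 88 mm and grips with 3 to 60 N. Pads are 20 mm wide; open, the fingers measure 115 mm over their backs; the gripper's body (75 mm by 178 mm) begins 61 mm behind the grasp point.
Start: joints at [-1.182, 0.411, -0.013, 1.596, 0.006, 1.134, -0.082], TCP at [0.276, 0.561, 0.223] pointing down, gripper open.
Joint ranges: [-2.95, 2.95], [-0.29, 1.99], [-1.47, 1.44], [0.14, 2.54], [-1.03, 4.17], [0.13, 1.85], [-2.86, 2.86]. Speed limits (rad/s): [2.39, 2.39, 3.01, 3.01, 3.14, 3.14, 3.14].

## Interface

Orientations are given as a unit quaternion [x, y, z, w].
In Python, from bench import env, snapshot, calibration gives the robot as it stands.
- The arm moves only by the shell command python3 -m inch 'ROWS' [FORCE]. ROWS is JSON, a list that holds one entry, the list of rows, each a list of 7 numbers: the shift along the tool's x, y, z in m, then the turn, a rotation vector about the tool's x, y, z in degrees, then the closure in counts, from 0 (fully open) to 255 (shut). In form: [[[dx, dy, dz, ax, ay, az, claw], ...]]. A call has 1 to 8 rows; each row is the pose to reach, as a shift and turn from the pose measured when the call began, along the tool's axes at that moment; what a row does not reach only later rows make up. A row lasts 1/10 s, in which the tool goes at most 50 mm and 8.59 degrees, less where a joint would pass 70% of its speed; a pose out of reach is approached as far as the arm can. A call with a gripper value outside its range is refused whole. The fingers move at their own pace and stop on an object; FORCE is the grip in N (left out, the last holds). Time passes only in rows, so rows that repeat a pose let the fingers close. It gives the time, the measured TCP pose, the force and the opening at its end, in the units of the state.
- env.read_state(): the state, without advancing time (a new reading comes with each control period).
- snapshot(name): name is "side" or "top" or "wrist"; returns (picture, depth): 420x560x3 uint8, red, green, blue; 420x560 float32, m along the optical axis (not along the pixel's ray), 0 where there is no reading.
- calibration(name): a dict with "K" (3x3 intrinsics, pixels), "R" (3x3) and "t" (3): a world point X has camera coordinates R X + t. Camera axes: x right, y down, z forward; pixel columns grow to the right and rows downward; lengths in m; the calibration is good to about 2 mm. A picture is of the moment at which its call begins: read the wrist's pose just before it. calibration takes no time and is no camera call; for the wrist camera it gives the pose at the moment of the call.
- env.hand_in(): hands the job in, once; it reports no verdict.
The state is a dict: "time": time; "joints": joint angles; "joint_vel": joint speeds; "joint_efforts": joint torques, N m; "tool_pos": TCP position; "tcp_rot": TCP orientation; "wrist_force": force on the tool from outside, world axes, zero at the start; "moment": the same for the moment, N m; "opening": finger opening in m.
Only numpy, scipy, OpenCV 4.12 (cv2) and the standard library are available. Lean on these libraries where they do the work, as an engineer would, in place of code of your own. Each camera call takes 0.05 s, during which the arm holds its last target.

## Task

The stock spindle stands empty, closed by its C-shaped keeper, which lies round the rod on the base. Draw the keeper off sideways, clear of the spindle, then thread the tall collar and after it the flat ring over the rod, so that the collar lies on the base and the ring on the collar. Finally slide the keeper back sideways through its gap onto the rod, under the cap, fully home and lying flat on the ring, let go, and leave the carton, the tin and the spanner where they are.

Things in the scene. Friction and masses are not known exactly. Their poses are not given: they have to be found in the camera images.
- stand: Spindle fixed to the bench: grey square base plate 100 x 100 x 12 mm, from whose centre rises a vertical steel rod, 24 mm diameter, with a dark cap of 36 mm diameter. Cap's underside 64 mm above the bench, its bevelled top 74 mm (bevel narrows to 22 mm across). Origin: centre of the underside of the base, on the rod's axis, z up.
- keeper: Loose aluminium C-shaped plate, 8 mm thick, 82 mm wide, 120 g, with an upright fin. Origin: underside, centre of the C's eye (29 mm diameter); the rod's axis is there when fully home. The gap, 29 mm wide, runs from the eye to -x, flaring to 43 mm at the prong tips, 35 mm from the origin. z up. The cap passes neither eye nor gap. At first on the base round the rod, +x roughly towards world -y.
- keeper_fin (a point): Grip point of the keeper's black fin: centre of its length and thickness, 59 mm along +x from the keeper's origin and 36 mm above its underside. Axes as the keeper's. The fin is 32 mm long (along x), 12 mm thick (along y), and stands from 8 to 51 mm above the underside, on a tongue 24 mm wide that ends 76 mm from the origin.
- tall_collar: Loose plain steel collar, 62 mm outer diameter, 43 mm bore, 22 mm high, about 260 g, lying flat on the bench. Origin: centre of its underside, z up.
- flat_ring: Loose plain steel ring, 66 mm outer diameter, 43 mm bore, 12 mm high, about 180 g, lying flat on the bench. Origin: centre of its underside, z up. The collar's and the ring's places are exchanged at random.
- carton: Bystander: open cardboard carton of bolts, 100 x 130 x 45 mm, beyond the spindle. Origin: centre of its underside.
- oil_tin: Bystander: closed grey can, 66 mm diameter, 70 mm high. Origin: centre of its underside.
- spanner: Bystander: steel spanner 180 mm long, lying flat. Origin: centre of its underside.
Things that resemble listed ones, but are neither listed nor needed, are in the scene too. What is shaped like the keeper but turquoise or yellow is not meant.

How it is judged:
By the outcome, as a careful person would: the job done as asked, in the order asked, and still so for the second after the job is handed in, with the robot touching nothing.
It also fails if it takes over 72 s, if anything falls off the work surface, if the arm or the gripper's body presses on something with over 40 N, if the wrist force passes 120 N, or if a joint passes its speed limit or range.

## Working session

There is one attempt and no reset: what is moved stays moved. The work goes in short steps, Python scripts to look and compute and a shell command to move; the robot and the scene stay as the last step left them, time stands still between calls to the robot, and variables do not carry over. Pictures are saved under pics/ and viewed, and the job is handed in when it is done.

```bash
ls; mkdir -p pics
python3 - <<'E'
from bench import env, snapshot, calibration
import cv2
s=env.read_state();print(s)
for n in("top","side","wrist"):
    p,d=snapshot(n);cv2.imwrite(f"pics/{n}0.png",p[:,:,::-1]);
    import numpy as np;np.save(f"pics/{n}0.npy",d)
    c=calibration(n);print(n,c)
E
```

```text
pics
{'time': 0.0, 'joints': array([-1.18217703,  0.41191417, -0.01270513,  1.59703014,  0.00558004,
        1.13432298, -0.08222081]), 'joint_vel': array([-0.00140043, -0.00038735, -0.00047443, -0.00090404, -0.00097574,
        0.0011702 , -0.00103055]), 'joint_efforts': array([ 1.44975779e-04, -5.87964785e+01,  6.42249696e-01, -2.91067082e+01,
       -5.36816823e-02,  1.85144856e-02,  1.53629412e-04]), 'tool_pos': array([0.27549547, 0.56043536, 0.22180593]), 'tcp_rot': array([ 2.26434052e-01,  9.74026154e-01, -8.08295505e-04, -1.35968507e-04]), 'wrist_force': array([ 0.45069893, -0.07002327,  0.11380712]), 'moment': array([-0.0568242 , -0.05183209,  0.01261441]), 'opening': 0.08779039459961512}
top {'K': array([[450.00965418,   0.        , 286.33819332],
       [  0.        , 450.00965418, 207.94211207],
       [  0.        ,   0.        ,   1.        ]]), 'R': array([[-0.02673111, -0.99960948,  0.00814453],
       [-0.98196748,  0.02473225, -0.18742517],
       [ 0.18715054, -0.01300775, -0.98224512]]), 't': array([0.00341188, 0.5733979 , 1.13978725])}
side {'K': array([[399.13127063,   0.        , 280.08765258],
       [  0.        , 399.13127063, 208.03957065],
       [  0.        ,   0.        ,   1.        ]]), 'R': array([[ 0.94538397, -0.32582734, -0.00925689],
       [-0.25277434, -0.71489977, -0.65193822],
       [ 0.20580155,  0.61867185, -0.75821558]]), 't': array([-0.57668117,  0.19321632,  0.8555029 ])}
wrist {'K': array([[316.53899973,   0.        , 273.30056622],
       [  0.        , 316.53899973, 207.13061503],
       [  0.        ,   0.        ,   1.        ]]), 'R': array([[ 0.44057572,  0.89771434, -0.00141453],
       [ 0.85678305, -0.42001625,  0.29918081],
       [ 0.26798478, -0.13302375, -0.95419539]]), 't': array([-0.62440726, -0.03719038,  0.39198907])}
```

View pics/top0.png

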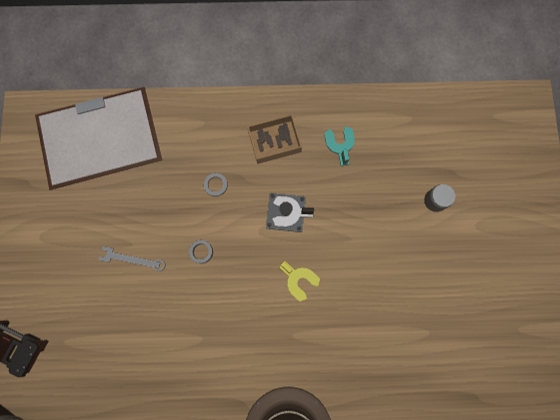

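View pics/side0.png

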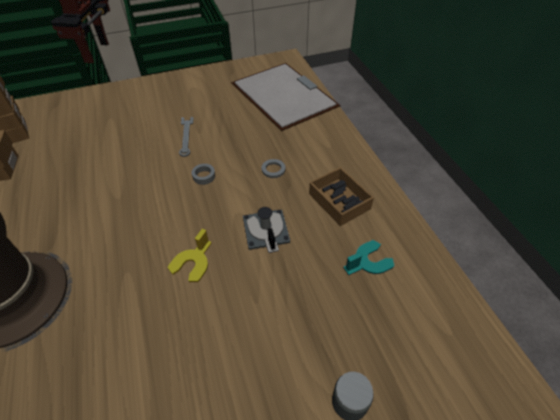

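The top view shows the silver keeper on the stand at (287,211), with its fin at (308,212). There are two rings, at (215,184) and (201,252). The turquoise piece at (340,145) and the yellow one at (300,282) are decoys. Next I'll enlarge and measure.

```bash
cat > h.py <<'E'
import numpy as np, cv2
from bench import env, snapshot, calibration
def pts(d,c):
    K,R,t=c["K"],np.array(c["R"]),np.array(c["t"])
    v,u=np.mgrid[:d.shape[0],:d.shape[1]]
    P=np.stack([(u-K[0,2])/K[0,0]*d,(v-K[1,2])/K[1,1]*d,d],-1)
    W=(P-t)@R; W[d==0]=np.nan; return W
def pix2w(c,u,v,z):
    K,R,t=c["K"],np.array(c["R"]),np.array(c["t"])
    r=R.T@np.array([(u-K[0,2])/K[0,0],(v-K[1,2])/K[1,1],1]); o=-R.T@t
    return o+r*(z-o[2])/r[2]
def proj(c,X):
    K,R,t=c["K"],np.array(c["R"]),np.array(c["t"])
    p=K@(R@np.array(X)+t); return p[:2]/p[2]
def crop(p,x0,y0,x1,y1,f,name,grid=None):
    q=cv2.resize(p[y0:y1,x0:x1,::-1],None,fx=f,fy=f,interpolation=cv2.INTER_CUBIC)
    cv2.imwrite(f"pics/{name}.png",q)
E
python3 - <<'E'
from h import *
c=calibration("top");d=np.load("pics/top0.npy");W=pts(d,c)
p=cv2.imread("pics/top0.png")[:,:,::-1]
q=np.vstack([cv2.resize(p[160:280,180:340],None,fx=5,fy=5,interpolation=3)])
cv2.imwrite("pics/c1.png",q[:,:,::-1])
s=cv2.imread("pics/side0.png")[:,:,::-1]; crop(s,160,140,300,265,5,"c2")
for n,(x0,y0,x1,y1) in dict(A=(200,170,232,198),B=(186,238,216,266),st=(262,188,320,235)).items():
    w=W[y0:y1,x0:x1].reshape(-1,3); 
    for zl in np.arange(0,.09,.004):
        m=(w[:,2]>zl)&(w[:,2]<=zl+.004)
        if m.sum()>3: print(n,round(zl,3),m.sum(),w[m].mean(0).round(4),w[m].min(0).round(3),w[m].max(0).round(3))
E
```

```text
A 0.0 324 [0.659  0.1834 0.0018] [0.618 0.14  0.   ] [0.698 0.228 0.004]
A 0.004 75 [0.6528 0.1828 0.0054] [0.618 0.14  0.004] [0.694 0.227 0.008]
A 0.008 114 [0.655  0.1822 0.0104] [0.623 0.151 0.008] [0.686 0.212 0.012]
A 0.012 123 [0.6548 0.1835 0.0138] [0.625 0.153 0.012] [0.685 0.214 0.016]
A 0.016 13 [0.6554 0.1847 0.0169] [0.627 0.153 0.016] [0.683 0.213 0.02 ]
B 0.0 293 [0.4679 0.2239 0.0015] [0.431 0.185 0.   ] [0.506 0.264 0.004]
B 0.004 37 [0.4688 0.2217 0.0054] [0.434 0.184 0.004] [0.502 0.263 0.008]
B 0.008 12 [0.4685 0.2222 0.0105] [0.442 0.191 0.009] [0.488 0.243 0.012]
B 0.012 12 [0.4705 0.2132 0.0138] [0.439 0.191 0.012] [0.49  0.243 0.016]
B 0.016 44 [0.4697 0.2208 0.0186] [0.439 0.191 0.017] [0.496 0.249 0.02 ]
B 0.02 133 [0.4678 0.2219 0.0221] [0.439 0.192 0.02 ] [0.498 0.251 0.024]
B 0.024 47 [0.4688 0.2198 0.025 ] [0.439 0.192 0.024] [0.497 0.251 0.027]
st 0.0 698 [ 0.5774 -0.0332  0.0018] [ 0.508 -0.105  0.   ] [0.641 0.057 0.004]
st 0.004 125 [ 0.5758 -0.031   0.0055] [ 0.51  -0.104  0.004] [0.64  0.056 0.008]
st 0.008 220 [ 0.5645 -0.0031  0.0106] [ 0.516 -0.
[... 479 characters left out ...]
 0.561 -0.075  0.032] [ 0.562 -0.064  0.035]
st 0.044 6 [ 0.5626 -0.062   0.0456] [ 0.562 -0.072  0.044] [ 0.563 -0.053  0.048]
st 0.048 4 [ 0.5616 -0.0722  0.0499] [ 0.561 -0.082  0.049] [ 0.562 -0.058  0.051]
st 0.056 5 [ 0.563  -0.0594  0.0586] [ 0.563 -0.066  0.058] [ 0.563 -0.053  0.059]
st 0.06 32 [ 0.566  -0.066   0.0623] [ 0.555 -0.082  0.06 ] [ 0.573 -0.005  0.064]
st 0.064 32 [ 0.5692 -0.0515  0.0659] [ 0.555 -0.081  0.064] [0.587 0.008 0.068]
st 0.068 52 [ 0.5722 -0.0091  0.07  ] [ 0.554 -0.026  0.068] [0.589 0.008 0.072]
st 0.072 64 [ 0.5705 -0.0097  0.074 ] [ 0.556 -0.026  0.072] [0.586 0.005 0.076]
st 0.076 20 [ 0.5709 -0.011   0.0772] [ 0.561 -0.021  0.076] [0.582 0.003 0.079]
```

View pics/c1.png

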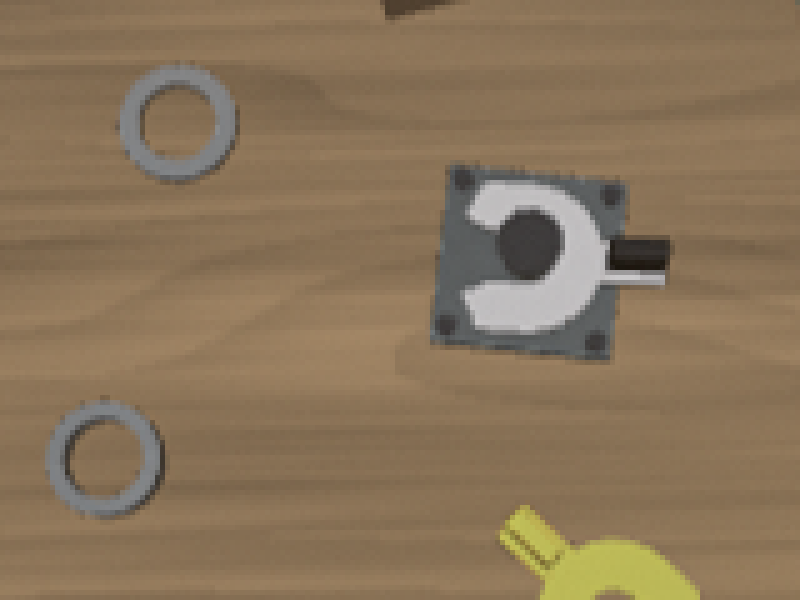

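View pics/c2.png

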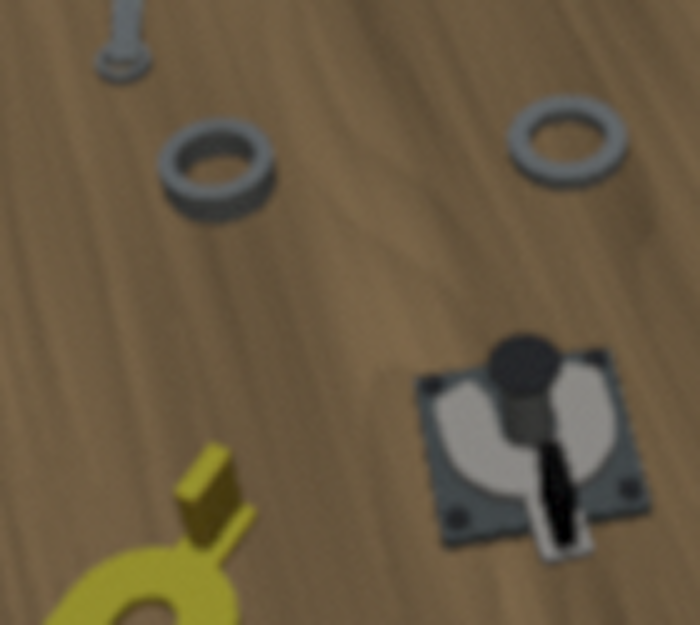

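The tall collar is the near ring at (201,252): its top reads about 22 mm, and the side view shows its tall wall. The flat ring is the far one at (215,184), with its top at about 12 mm. I'll move above the keeper for a close wrist view.

```bash
cat >> h.py <<'E'
from scipy.spatial.transform import Rotation as Ro
def plan(pos,ydir_deg):
    """row values from the present pose to TCP pos, tool down, jaws axis along ydir_deg (mod 180)"""
    s=env.read_state(); R0=Ro.from_quat(s["tcp_rot"]); best=None
    for a in (ydir_deg,ydir_deg+180):
        a=np.radians(a); y=np.array([np.cos(a),np.sin(a),0]); z=np.array([0,0,-1.]); x=np.cross(y,z)
        R1=Ro.from_matrix(np.stack([x,y,z],1)); rv=(R0.inv()*R1).as_rotvec(degrees=True)
        dx=R0.inv().apply(np.array(pos)-s["tool_pos"])
        print("row",(dx.round(4)).tolist(),rv.round(2).tolist())
def st():
    s=env.read_state(); y=Ro.from_quat(s["tcp_rot"]).as_matrix()[:,1]
    print("t",round(s["time"],2),"pos",s["tool_pos"].round(4),"yang",round(np.degrees(np.arctan2(y[1],y[0])),2),"z",Ro.from_quat(s["tcp_rot"]).as_matrix()[:,2].round(4),"F",s["wrist_force"].round(2),"op",round(s["opening"],4),"j7",s["joints"].round(2))
E
python3 -c "
from h import *
st();plan([0.55,-0.07,0.22],0)"
```

```text
t 0.15 pos [0.2755 0.5605 0.222 ] yang 63.83 z [-5.0e-04 -1.2e-03 -1.0e+00] F [-0.75  1.25 -0.55] op 0.0881 j7 [-1.18  0.41 -0.01  1.6   0.01  1.13 -0.08]
row [-0.5244, -0.4448, 0.0026] [-0.06, 0.05, 63.83]
row [-0.5244, -0.4448, 0.0026] [-0.05, -0.07, -116.17]
```

```bash
python3 -m inch '[[[-0.5244,-0.4448,0,0,0,64,0],[-0.5244,-0.4448,0,0,0,64,0],[-0.5244,-0.4448,0,0,0,64,0],[-0.5244,-0.4448,0,0,0,64,0],[-0.5244,-0.4448,0,0,0,64,0],[-0.5244,-0.4448,0,0,0,64,0],[-0.5244,-0.4448,0,0,0,64,0],[-0.5244,-0.4448,0,0,0,64,0]]]' 30; python3 -c "
from h import *
st();plan([0.55,-0.07,0.22],0)"
```

```text
time: 0.95
tool_pos: [0.4355, 0.1921, 0.2227]
tcp_rot: [0.71, 0.704, -0.0, 0.0]
wrist_force: [0.4, 0.4, 0.3]
opening: 0.0876
t 0.95 pos [0.4355 0.1921 0.2227] yang -0.48 z [-3.e-04 -7.e-04 -1.e+00] F [0.38 0.45 0.3 ] op 0.0876 j7 [-0.83  0.15  0.35  1.96 -0.06  1.04 -0.46]
row [-0.2612, 0.1167, 0.0029] [-0.02, 0.04, -0.48]
row [-0.2612, 0.1167, 0.0029] [0.06, 0.03, 179.52]
```

```bash
python3 -m inch '[[[-0.261,0.117,0,0,0,0,0],[-0.261,0.117,0,0,0,0,0],[-0.261,0.117,0,0,0,0,0],[-0.261,0.117,0,0,0,0,0],[-0.261,0.117,0,0,0,0,0],[-0.261,0.117,0,0,0,0,0],[-0.261,0.117,0,0,0,0,0]]]'
python3 - <<'E'
from h import *
st()
c=calibration("wrist");p,d=snapshot("wrist");st()
cv2.imwrite("pics/w1.png",p[:,:,::-1]);np.savez("pics/w1.npz",d=d,**{k:np.array(v) for k,v in c.items()})
for X in ([.571,-.009,.074],[.565,-.068,.063]): print(proj(c,X))
E
```

```text
time: 1.65
tool_pos: [0.5511, -0.076, 0.2229]
tcp_rot: [0.713, 0.701, -0.001, 0.002]
wrist_force: [-0.3, -0.8, -0.8]
opening: 0.088
t 1.65 pos [ 0.5511 -0.076   0.2229] yang -0.92 z [ 5.0e-04 -3.8e-03 -1.0e+00] F [-0.27 -0.78 -0.76] op 0.088 j7 [-0.37  0.31  0.54  1.79 -0.18  1.08  0.21]
t 1.7 pos [ 0.5504 -0.0727  0.2225] yang -0.77 z [-8.e-04 -2.e-03 -1.e+00] F [-0.33  0.2   0.09] op 0.0877 j7 [-0.38  0.31  0.53  1.8  -0.18  1.08  0.2 ]
[292.6605369  123.96974511]
[286.09936071 182.03860457]
```

View pics/w1.png

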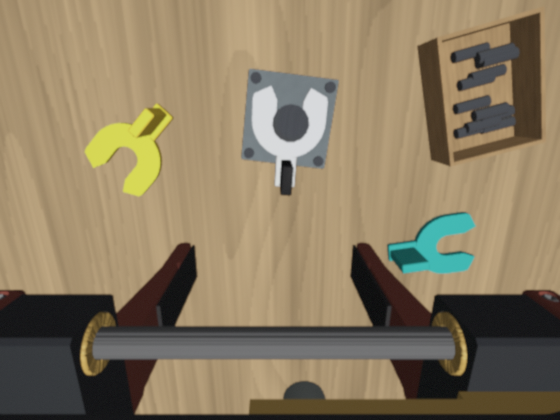

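The wrist view shows the silver keeper on the stand at (290,120). Its black fin is at (286,180), and the yellow (130,150) and turquoise (435,245) decoys lie off to the sides. I'll take a settled shot and measure from that.

Run:
```python
from h import *
st()
c=calibration("wrist");p,d=snapshot("wrist");st()
cv2.imwrite("pics/w2.png",p[:,:,::-1]);np.savez("pics/w2.npz",d=d,**{k:np.array(v) for k,v in c.items()})
crop(p,230,60,350,205,4,"w2c")
W=pts(d,c)[60:205,230:350].reshape(-1,3)
for lo,hi in((.070,.078),(.06,.066),(.016,.024),(.008,.0155)):
    m=(W[:,2]>lo)&(W[:,2]<hi); print(lo,m.sum(),W[m].mean(0).round(4),W[m].min(0).round(4),W[m].max(0).round(4))
m=(W[:,2]>.057)&(W[:,2]<.067)&(W[:,1]<-.035)
f=W[m];u,s,vt=np.linalg.svd(f[:,:2]-f[:,:2].mean(0));print("fin",m.sum(),f.mean(0).round(4),f.min(0),f.max(0),np.degrees(np.arctan2(vt[0,1],vt[0,0])))
```

```text
t 1.7 pos [ 0.5504 -0.0727  0.2225] yang -0.77 z [-8.e-04 -2.e-03 -1.e+00] F [-0.33  0.2   0.09] op 0.0877 j7 [-0.38  0.31  0.53  1.8  -0.18  1.08  0.2 ]
t 1.75 pos [ 0.55   -0.0705  0.2224] yang -0.6 z [-1.3e-03 -8.0e-04 -1.0e+00] F [-0.37  0.25  0.59] op 0.0878 j7 [-0.38  0.31  0.53  1.8  -0.18  1.08  0.2 ]
0.07 860 [ 0.5691 -0.0085  0.0732] [ 0.5531 -0.0256  0.07  ] [0.585  0.0082 0.0764]
0.06 343 [ 0.5655 -0.0661  0.0631] [ 0.5587 -0.0834  0.0601] [ 0.5724 -0.0507  0.0654]
0.016 3083 [ 0.5683 -0.0157  0.0202] [ 0.5205 -0.0843  0.016 ] [0.6205 0.0423 0.0239]
0.008 3746 [5.687e-01 4.000e-04 1.240e-02] [ 0.5138 -0.0648  0.0089] [0.6248 0.0469 0.0155]
fin 348 [ 0.5654 -0.0661  0.063 ] [ 0.55868866 -0.08335808  0.05751916] [ 0.57235691 -0.05070505  0.06543606] -94.44506363595684
```

View pics/w2c.png

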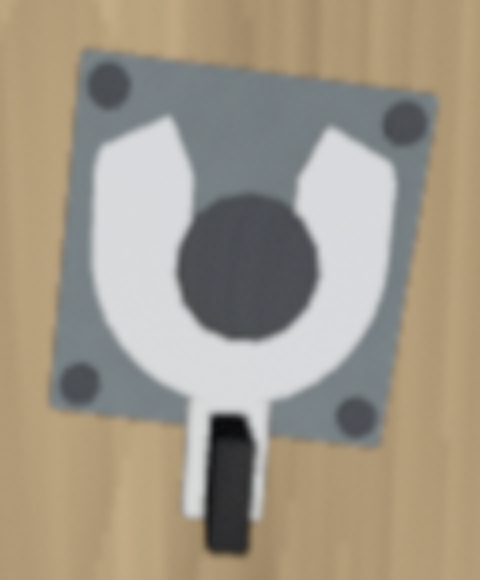

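```bash
python3 -c "
from h import *
st();plan([0.565,-0.067,0.029],-4.4)"
```

```text
t 1.75 pos [ 0.55   -0.0705  0.2224] yang -0.6 z [-1.3e-03 -8.0e-04 -1.0e+00] F [-0.37  0.25  0.59] op 0.0878 j7 [-0.38  0.31  0.53  1.8  -0.18  1.08  0.2 ]
row [0.0038, 0.0152, 0.1934] [-0.07, 0.05, 3.8]
row [0.0038, 0.0152, 0.1934] [-0.08, -0.11, -176.2]
```

```bash
python3 -m inch '[[[0.0038,0.0152,0.05,0,0,3.8,0],[0.0038,0.0152,0.1,0,0,3.8,0],[0.0038,0.0152,0.145,0,0,3.8,0],[0.0038,0.0152,0.175,0,0,3.8,0],[0.0038,0.0152,0.193,0,0,3.8,0],[0.0038,0.0152,0.193,0,0,3.8,0],[0.0038,0.0152,0.193,0,0,3.8,100],[0.0038,0.0152,0.193,0,0,3.8,140]]]'; python3 -c "
from h import *
st();plan([0.565,-0.067,0.029],-4.4)"
```

```text
time: 2.55
tool_pos: [0.5659, -0.0663, 0.0308]
tcp_rot: [0.733, 0.68, 0.0, 0.0]
wrist_force: [-0.6, -0.8, 0.7]
opening: 0.0751
t 2.55 pos [ 0.5659 -0.0663  0.0308] yang -4.35 z [ 7.e-04 -4.e-04 -1.e+00] F [-0.57 -0.76  0.73] op 0.0751 j7 [-0.29  0.58  0.43  1.92 -0.36  0.71  0.28]
row [-0.0008, -0.0008, 0.0018] [0.04, 0.02, 0.05]
row [-0.0008, -0.0008, 0.0018] [-0.03, 0.07, -179.95]
```

```bash
python3 -m inch '[[[-0.0005,-0.0008,0.0015,0,0,0,255],[-0.0005,-0.0008,0.0015,0,0,0,255],[-0.0005,-0.0008,0.0015,0,0,0,255],[-0.0005,-0.0008,0.0015,0,0,0,255],[-0.0005,-0.0008,0.0015,0,0,0,255],[-0.0005,-0.0008,0.0015,0,0,0,255],[-0.0005,-0.0008,0.0015,0,0,0,255],[-0.0005,-0.0008,0.0015,0,0,0,255]]]' 35; python3 -c "
from h import *
st()"
```

```text
time: 3.35
tool_pos: [0.565, -0.0667, 0.0292]
tcp_rot: [0.733, 0.68, 0.0, 0.0]
wrist_force: [1.0, 0.3, 0.0]
opening: 0.0116
t 3.35 pos [ 0.565  -0.0667  0.0292] yang -4.35 z [ 7.e-04 -5.e-04 -1.e+00] F [1.05 0.3  0.04] op 0.0116 j7 [-0.29  0.59  0.43  1.93 -0.36  0.7   0.28]
```

```bash
python3 -m inch '[[[0,0,-0.004,0,0,0,255],[-0.01,0,-0.005,0,0,0,255],[-0.03,0,-0.005,0,0,0,255],[-0.055,0,-0.005,0,0,0,255],[-0.085,0,-0.005,0,0,0,255],[-0.115,0,-0.005,0,0,0,255],[-0.14,0,-0.005,0,0,0,255],[-0.14,0,-0.005,0,0,0,255]]]'
python3 - <<'E'
from h import *
st()
c=calibration("top");p,d=snapshot("top")
crop(p,180,130,380,280,4,"t2")
c=calibration("wrist");p,d=snapshot("wrist")
cv2.imwrite("pics/w3.png",p[:,:,::-1])
E
```

```text
time: 4.15
tool_pos: [0.5531, -0.2122, 0.0348]
tcp_rot: [0.735, 0.678, -0.001, 0.002]
wrist_force: [-0.2, -0.1, -1.4]
opening: 0.012
t 4.15 pos [ 0.5531 -0.2122  0.0348] yang -4.7 z [ 0.001  -0.0036 -1.    ] F [-0.19 -0.14 -1.38] op 0.012 j7 [-0.03  0.61  0.43  1.87 -0.36  0.74  0.51]
```

View pics/t2.png

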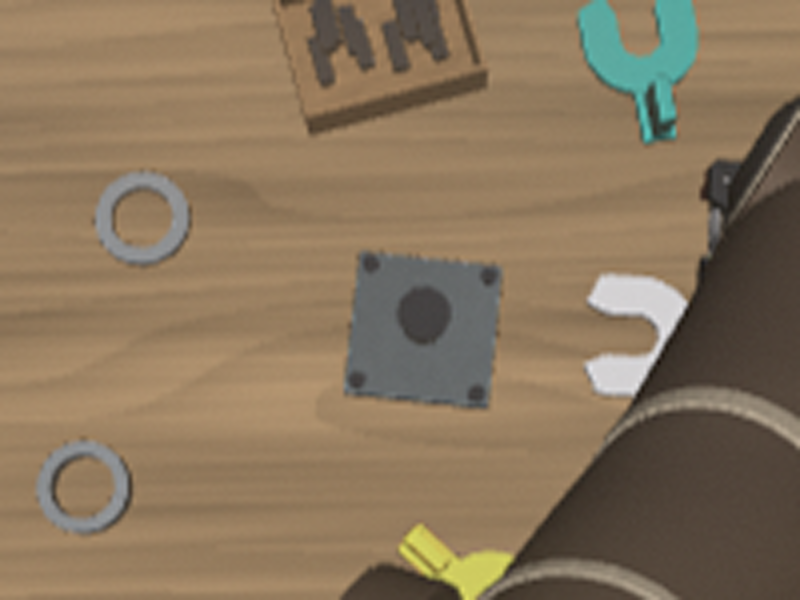

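View pics/w3.png

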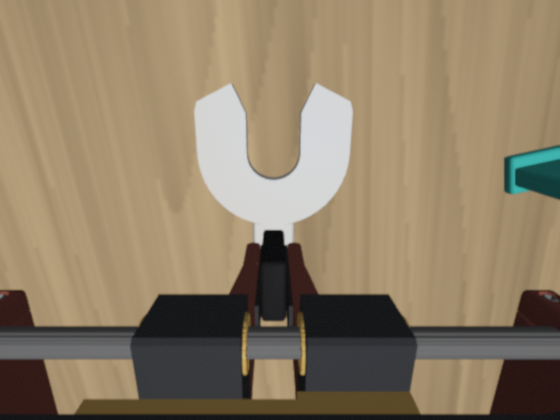

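The keeper hangs level in the jaws, well clear of the stand: about (640,335) in the top crop and (275,150) in the wrist view. I'll set it down here.

```bash
python3 -m inch '[[[0,0,0.012,0,0.0,0,255],[0,0,0.0175,0,0,0,255],[0,0,0.0175,0,0,0,255],[0,0,0.0175,0,0,0,255],[0,0,0.0175,0,0,0,150],[0,0,0.0175,0,0,0,80],[0,0,0.0175,0,0,0,0],[0,0,0.0175,0,0,0,0]]]'; python3 -c "
from h import *
st();plan([0.4675,0.221,0.20],10)"
```

```text
time: 5.05
tool_pos: [0.5539, -0.2073, 0.0167]
tcp_rot: [0.734, 0.679, -0.0, 0.0]
wrist_force: [0.3, 0.1, -0.5]
opening: 0.0405
t 5.05 pos [ 0.5539 -0.2073  0.0167] yang -4.46 z [ 4.e-04 -5.e-04 -1.e+00] F [ 0.35  0.07 -0.48] op 0.0405 j7 [-0.02  0.63  0.41  1.87 -0.37  0.71  0.53]
row [0.4202, -0.1194, -0.1836] [0.02, 0.03, -14.46]
row [0.4202, -0.1194, -0.1836] [0.04, -0.03, 165.54]
```

```bash
python3 -m inch '[[[0,0,-0.05,0,0,0,0],[0,0,-0.1,0,0,0,0],[0.05,-0.015,-0.14,0,0,0,0],[0.38,-0.115,-0.18,0,0,0,0],[0.38,-0.115,-0.18,0,0,0,0],[0.38,-0.115,-0.18,0,0,0,0],[0.38,-0.115,-0.18,0,0,0,0],[0.38,-0.115,-0.18,0,0,0,0]]]'; python3 -c "
from h import *
st();plan([0.4675,0.18,0.20],-4.4)"
```

```text
time: 5.85
tool_pos: [0.4916, 0.0753, 0.1819]
tcp_rot: [0.734, 0.679, 0.0, 0.0]
wrist_force: [0.9, 0.3, 0.4]
opening: 0.0874
t 5.85 pos [0.4916 0.0753 0.1819] yang -4.46 z [ 0.0011 -0.     -1.    ] F [0.87 0.25 0.4 ] op 0.0874 j7 [-0.64  0.25  0.46  1.97 -0.13  0.95 -0.19]
row [0.1025, -0.0321, -0.0182] [0.06, -0.0, -0.06]
row [0.1025, -0.0321, -0.0182] [-0.0, -0.1, 179.94]
```

```bash
python3 -m inch '[[[0.102,-0.032,-0.018,0,0,0,0],[0.102,-0.032,-0.018,0,0,0,0],[0.102,-0.032,-0.018,0,0,0,0],[0.102,-0.032,-0.018,0,0,0,0],[0.102,-0.032,-0.018,0,0,0,0]]]'
python3 - <<'E'
from h import *
st()
c=calibration("wrist");p,d=snapshot("wrist");st()
cv2.imwrite("pics/w4.png",p[:,:,::-1])
W=pts(d,c); 
for nm,cx,h in(("collar",(.468,.221),.022),("ring",(.655,.183),.012)):
    m=(np.hypot(W[...,0]-cx[0],W[...,1]-cx[1])<.045)&(W[...,2]>h-.004)&(W[...,2]<h+.006)
    w=W[m]; print(nm,len(w))
    if len(w)>50:
        print(w.mean(0),w.min(0),w.max(0)); q=w[:,:2].astype(np.float32); print(cv2.minEnclosingCircle(q))
        print((np.percentile(w,1,0)+np.percentile(w,99,0))/2)
E
```

```text
time: 6.35
tool_pos: [0.4678, 0.1779, 0.1996]
tcp_rot: [0.734, 0.679, 0.0, 0.001]
wrist_force: [-0.4, -0.6, 0.2]
opening: 0.0877
t 6.35 pos [0.4678 0.1779 0.1996] yang -4.53 z [ 1.e-03 -9.e-04 -1.e+00] F [-0.44 -0.59  0.15] op 0.0877 j7 [-0.81  0.23  0.41  1.94 -0.11  0.99 -0.43]
t 6.4 pos [0.468  0.1773 0.1996] yang -4.61 z [ 8.e-04 -1.e-03 -1.e+00] F [ 0.01 -0.43 -0.83] op 0.0881 j7 [-0.81  0.23  0.41  1.94 -0.11  0.99 -0.43]
collar 1393
[0.46607499 0.22325915 0.02209492] [0.43545829 0.19228602 0.01808899] [0.49622576 0.25282363 0.02468293]
((0.4659729301929474, 0.22209426760673523), 0.031019942834973335)
[0.46605036 0.22261825 0.0216529 ]
ring 1650
[0.65186744 0.18589538 0.01204215] [0.61942434 0.15243097 0.00800601] [0.68467705 0.21720179 0.01492917]
((0.6522868871688843, 0.18472298979759216), 0.03296632692217827)
[0.65177844 0.18506727 0.01125869]
```

View pics/w4.png

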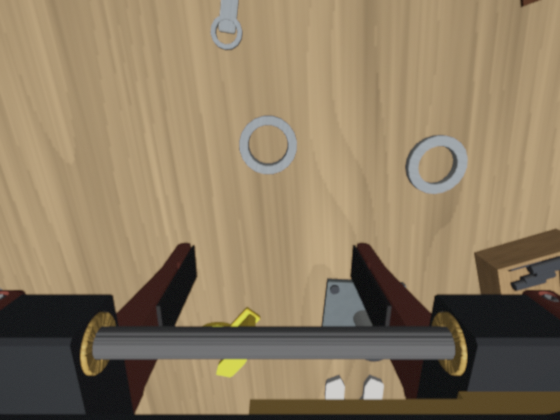

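The wrist view puts the collar at (268,145), giving a position of (0.466, 0.222) with radius 31 mm. The ring is at (437,164), giving (0.652, 0.185) with radius 33 mm. The spanner eye at (227,32) is clear of the grasp.

```bash
python3 -c "
from h import *
plan([0.466,0.222,0.003],-4.4)"
```

```text
row [0.0446, -0.0057, 0.1965] [0.05, 0.05, -0.21]
row [0.0446, -0.0057, 0.1965] [0.08, -0.08, 179.79]
```

```bash
python3 -m inch '[[[0.0446,-0.0057,0.05,0,0,0,0],[0.0446,-0.0057,0.1,0,0,0,0],[0.0446,-0.0057,0.135,0,0,0,0],[0.0446,-0.0057,0.165,0,0,0,0],[0.0446,-0.0057,0.185,0,0,0,0],[0.0446,-0.0057,0.195,0,0,0,0],[0.0446,-0.0057,0.196,0,0,0,0],[0.0446,-0.0057,0.196,0,0,0,0]]]'; python3 -c "
from h import *
st();plan([0.466,0.222,0.003],-4.4)"
```

```text
time: 7.2
tool_pos: [0.4668, 0.2213, 0.0041]
tcp_rot: [0.735, 0.678, 0.0, 0.001]
wrist_force: [0.1, 0.2, 0.8]
opening: 0.0878
t 7.2 pos [0.4668 0.2213 0.0041] yang -4.7 z [ 1.6e-03 -9.0e-04 -1.0e+00] F [0.08 0.24 0.75] op 0.0878 j7 [-0.76  0.55  0.29  2.06 -0.27  0.57 -0.36]
row [0.0006, -0.0009, 0.0011] [0.09, 0.05, -0.3]
row [0.0006, -0.0009, 0.0011] [0.07, -0.15, 179.7]
```

```bash
python3 -m inch '[[[0.0006,-0.0009,0.001,0,0,0,255],[0.0006,-0.0009,0.001,0,0,0,255],[0.0006,-0.0009,0.001,0,0,0,255],[0.0006,-0.0009,0.001,0,0,0,255],[0.0006,-0.0009,0.001,0,0,0,255],[0.0006,-0.0009,0.001,0,0,0,255]]]' 30; python3 -c "
from h import *
st();plan([0.569,-0.0085,0.125],-4.4)"
```

```text
time: 7.8
tool_pos: [0.4661, 0.2222, 0.0037]
tcp_rot: [0.735, 0.678, 0.001, 0.001]
wrist_force: [-1.0, -0.9, 6.5]
opening: 0.0612
t 7.8 pos [0.4661 0.2222 0.0037] yang -4.7 z [ 1.8e-03 -3.0e-04 -1.0e+00] F [-1.01 -0.9   6.55] op 0.0612 j7 [-0.76  0.55  0.29  2.06 -0.27  0.57 -0.36]
row [-0.2216, 0.1217, -0.1211] [0.11, 0.01, -0.3]
row [-0.2216, 0.1217, -0.1211] [0.02, -0.17, 179.7]
```

```bash
python3 -m inch '[[[0,0,-0.03,0,0,0,255],[0,0,-0.08,0,0,0,255],[-0.03,0.02,-0.115,0,0,0,255],[-0.07,0.04,-0.121,0,0,0,255],[-0.11,0.06,-0.121,0,0,0,255],[-0.15,0.082,-0.121,0,0,0,255],[-0.19,0.104,-0.121,0,0,0,255],[-0.2216,0.1217,-0.121,0,0,0,255]]]'
python3 - <<'E'
from h import *
st();plan([0.569,-0.0085,0.125],-4.4)
E
```

```text
time: 8.6
tool_pos: [0.5693, -0.0114, 0.1248]
tcp_rot: [0.736, 0.677, 0.0, 0.001]
wrist_force: [0.8, -0.2, -3.2]
opening: 0.0616
t 8.6 pos [ 0.5693 -0.0114  0.1248] yang -4.78 z [ 0.0016 -0.0011 -1.    ] F [ 0.77 -0.2  -3.17] op 0.0616 j7 [-0.39  0.44  0.43  1.86 -0.23  0.89  0.06]
row [0.0029, -0.0005, -0.0002] [0.1, 0.06, -0.38]
row [0.0029, -0.0005, -0.0002] [0.09, -0.15, 179.62]
```

Run:
```python
from h import *
c=calibration("wrist");p,d=snapshot("wrist");st()
cv2.imwrite("pics/w5.png",p[:,:,::-1])
W=pts(d,c);s=env.read_state()["tool_pos"]
m=(np.hypot(W[...,0]-s[0],W[...,1]-s[1])<.045)&(W[...,2]>s[2]+.012)&(W[...,2]<s[2]+.024)
w=W[m];print(len(w),w.min(0),w.max(0),w.mean(0),cv2.minEnclosingCircle(w[:,:2].astype(np.float32)))
p,d=snapshot("side"); crop(p,200,150,330,270,5,"s5")
c=calibration("side");W=pts(d,c)
m=(np.hypot(W[...,0]-s[0],W[...,1]-s[1])<.045)&(W[...,2]>s[2]+.014)&(W[...,2]<s[2]+.024)
w=W[m];print(len(w),w.min(0),w.max(0))
```

```text
t 8.65 pos [ 0.5713 -0.018   0.1253] yang -5.1 z [ 0.0043 -0.0051 -1.    ] F [ 3.71 -5.81 -2.75] op 0.0611 j7 [-0.39  0.44  0.43  1.86 -0.23  0.88  0.07]
6626 [ 0.53126654 -0.04154187  0.13732124] [0.61050013 0.01992778 0.14930525] [ 0.56997305 -0.00875944  0.14283559] ((0.5707599520683289, -0.0023918149527162313), 0.039892032742500305)
336 [ 0.53328129 -0.04924808  0.13933695] [0.61158455 0.01220253 0.14931177]
```

View pics/w5.png

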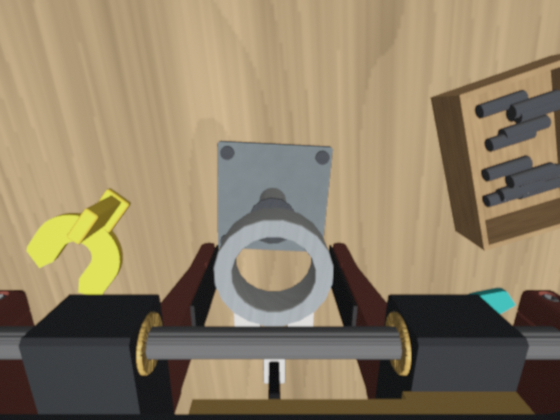

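View pics/s5.png

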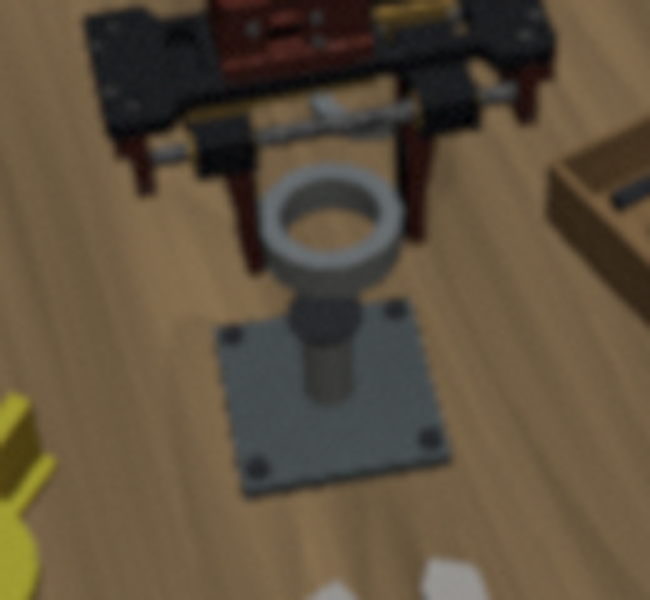

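The overshoot from moving fast is settling. The collar sits level in the jaws and centred on the TCP to within about 0.6 mm. I'll align it over the cap, then lower it.

```bash
python3 -c "
from h import *
st();plan([0.569,-0.0085,0.095],-4.4)"
```

```text
t 8.7 pos [ 0.5701 -0.0151  0.125 ] yang -5.13 z [ 0.003  -0.0037 -1.    ] F [-0.25  0.06 -2.56] op 0.0613 j7 [-0.39  0.44  0.43  1.86 -0.23  0.88  0.06]
row [0.0066, -0.0018, 0.0299] [0.19, 0.2, -0.73]
row [0.0066, -0.0018, 0.0299] [0.31, -0.29, 179.27]
```

```bash
python3 -m inch '[[[0.0066,-0.0018,0.015,0.2,0.2,-0.7,255],[0.0066,-0.0018,0.028,0.2,0.2,-0.7,255],[0.0066,-0.0018,0.03,0.2,0.2,-0.7,255],[0.0066,-0.0018,0.03,0.2,0.2,-0.7,255]]]'; python3 -c "
from h import *
st();plan([0.569,-0.0085,0.0165],-4.4)"
```

```text
time: 9.1
tool_pos: [0.568, -0.0072, 0.0937]
tcp_rot: [0.733, 0.68, -0.001, -0.001]
wrist_force: [0.4, -0.6, -3.0]
opening: 0.0617
t 9.1 pos [ 0.568  -0.0072  0.0937] yang -4.32 z [-0.0026  0.     -1.    ] F [ 0.39 -0.62 -3.05] op 0.0617 j7 [-0.38  0.48  0.41  1.89 -0.25  0.83  0.08]
row [-0.0012, 0.0013, 0.0772] [-0.15, 0.01, 0.08]
row [-0.0012, 0.0013, 0.0772] [-0.02, -0.23, -179.92]
```

```bash
python3 -m inch '[[[-0.0012,0.0013,0.002,0,0,0,255],[-0.0012,0.0013,0.012,-0.1,0,0,255],[-0.0012,0.0013,0.024,-0.1,0,0,255],[-0.0012,0.0013,0.036,-0.1,0,0,255],[-0.0012,0.0013,0.048,-0.1,0,0,255],[-0.0012,0.0013,0.06,-0.1,0,0,255],[-0.0012,0.0013,0.07,-0.1,0,0,255],[-0.0012,0.0013,0.076,-0.1,0,0,255]]]'; python3 -c "
from h import *
st();plan([0.569,-0.0085,0.0165],-4.4)"
```

```text
time: 9.9
tool_pos: [0.5685, -0.0086, 0.0164]
tcp_rot: [0.733, 0.68, -0.001, -0.001]
wrist_force: [-0.2, 0.4, -2.6]
opening: 0.0614
t 9.9 pos [ 0.5685 -0.0086  0.0164] yang -4.33 z [-2.2e-03 -3.0e-04 -1.0e+00] F [-0.24  0.4  -2.64] op 0.0614 j7 [-0.33  0.6   0.35  1.93 -0.32  0.68  0.14]
row [0.0002, 0.0005, -0.0001] [-0.12, 0.03, 0.07]
row [0.0002, 0.0005, -0.0001] [-0.04, -0.19, -179.93]
```

```bash
python3 -m inch '[[[0,0,0.001,0,0,0,255],[0,0,0.001,0,0,0,255],[0,0,0.0005,0,0,0,150],[0,0,0,0,0,0,60],[0,0,0,0,0,0,0],[0,0,0,0,0,0,0],[0,0,-0.02,0,0,0,0],[0,0,-0.06,0,0,0,0]]]'; python3 -c "
from h import *
st();plan([0.652,0.185,0.15],-4.4)"
```

```text
time: 10.7
tool_pos: [0.5666, -0.0086, 0.0747]
tcp_rot: [0.733, 0.68, -0.003, -0.002]
wrist_force: [0.0, 1.0, 0.4]
opening: 0.0877
t 10.7 pos [ 0.5666 -0.0086  0.0747] yang -4.32 z [-0.0074 -0.0011 -1.    ] F [0.04 0.98 0.36] op 0.0877 j7 [-0.37  0.51  0.4   1.9  -0.27  0.79  0.1 ]
row [0.1993, 0.07, -0.0761] [-0.42, 0.1, 0.08]
row [0.1993, 0.07, -0.0761] [-0.15, -0.66, -179.92]
```

```bash
python3 -m inch '[[[0,0,-0.04,-0.4,0.1,0,0],[0.04,0.014,-0.06,-0.4,0.1,0,0],[0.08,0.028,-0.06,-0.4,0.1,0,0],[0.12,0.042,-0.06,-0.4,0.1,0,0],[0.16,0.056,-0.06,-0.4,0.1,0,0],[0.19,0.066,-0.06,-0.4,0.1,0,0],[0.199,0.07,-0.06,-0.4,0.1,0,0],[0.199,0.07,-0.06,-0.4,0.1,0,0]]]'
python3 - <<'E'
from h import *
st();plan([0.652,0.185,0.003],-4.4)
p,d=snapshot("top"); c=calibration("top"); crop(p,255,180,325,240,8,"t6")
W=pts(d,c)
m=(np.hypot(W[...,0]-.571,W[...,1]+.009)<.05)&(W[...,2]>.028)&(W[...,2]<.042)
w=W[m];print(len(w),w.min(0),w.max(0),w.mean(0))
E
```

```text
time: 11.5
tool_pos: [0.6518, 0.1861, 0.1334]
tcp_rot: [0.732, 0.681, -0.0, -0.0]
wrist_force: [0.7, -0.2, 0.3]
opening: 0.0873
t 11.5 pos [0.6518 0.1861 0.1334] yang -4.18 z [-6.e-04 -0.e+00 -1.e+00] F [ 0.67 -0.25  0.27] op 0.0873 j7 [-0.61  0.6   0.4   1.57 -0.26  1.02 -0.21]
row [-0.0011, 0.0003, 0.1304] [-0.04, 0.01, 0.22]
row [-0.0011, 0.0003, 0.1304] [-0.01, -0.06, -179.78]
196 [ 0.54126418 -0.03802314  0.02805776] [0.60217556 0.01919641 0.03958201] [ 0.56923234 -0.0089561   0.03407414]
```

View pics/t6.png

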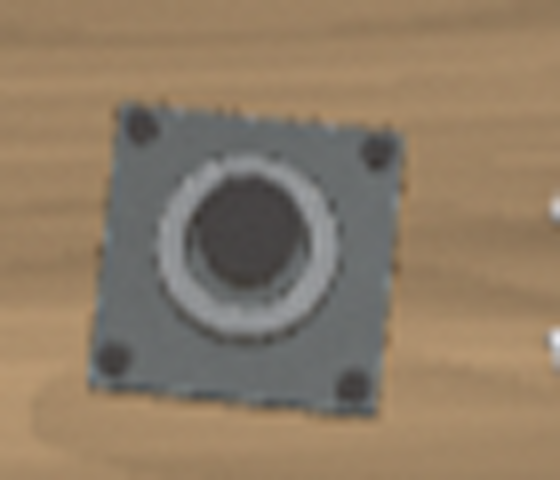

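The collar lies flat on the base around the rod, at (247,245) in the crop, with its top at z ≈ 34 mm. The ring is next.

```bash
python3 -m inch '[[[-0.001,0,0.04,0,0,0,0],[-0.001,0,0.08,0,0,0,0],[-0.001,0,0.11,0,0,0,0],[-0.001,0,0.125,0,0,0,0],[-0.001,0,0.13,0,0,0,0],[-0.001,0,0.1305,0,0,0,0],[-0.001,0,0.1305,0,0,0,0]]]'; python3 -c "
from h import *
st();plan([0.652,0.185,0.0025],-4.4)"
```

```text
time: 12.25
tool_pos: [0.6526, 0.1825, 0.0047]
tcp_rot: [0.733, 0.68, 0.0, 0.001]
wrist_force: [0.4, -0.1, 1.0]
opening: 0.0876
t 12.25 pos [0.6526 0.1825 0.0047] yang -4.34 z [ 1.5e-03 -4.0e-04 -1.0e+00] F [ 0.45 -0.15  0.96] op 0.0876 j7 [-0.57  0.75  0.34  1.64 -0.32  0.8  -0.16]
row [0.0024, -0.0008, 0.0022] [0.09, 0.01, 0.06]
row [0.0024, -0.0008, 0.0022] [-0.02, 0.14, -179.94]
```

```bash
python3 -m inch '[[[0.0024,-0.0008,0.002,0,0,0,0],[0.0024,-0.0008,0.002,0,0,0,80],[0.0024,-0.0008,0.002,0,0,0,255],[0.0024,-0.0008,0.002,0,0,0,255],[0.0024,-0.0008,0.002,0,0,0,255],[0.0024,-0.0008,0.002,0,0,0,255],[0.0024,-0.0008,0.002,0,0,0,255],[0.0024,-0.0008,0.002,0,0,0,255]]]' 30; python3 -c "
from h import *
st();plan([0.569,-0.0085,0.13],-4.4)"
```

```text
time: 13.05
tool_pos: [0.6521, 0.1851, 0.003]
tcp_rot: [0.733, 0.68, 0.001, 0.001]
wrist_force: [-1.4, 1.5, 4.4]
opening: 0.0643
t 13.05 pos [0.6521 0.1851 0.003 ] yang -4.34 z [ 1.8e-03 -1.0e-04 -1.0e+00] F [-1.45  1.46  4.42] op 0.0643 j7 [-0.57  0.75  0.34  1.64 -0.32  0.8  -0.17]
row [-0.1994, -0.068, -0.1271] [0.1, -0.0, 0.06]
row [-0.1994, -0.068, -0.1271] [0.0, 0.16, -179.94]
```

```bash
python3 -m inch '[[[0,0,-0.03,0,0,0,255],[0,0,-0.07,0,0,0,255],[-0.04,-0.014,-0.11,0.1,0,0,255],[-0.08,-0.028,-0.127,0.1,0,0,255],[-0.12,-0.042,-0.127,0.1,0,0,255],[-0.155,-0.053,-0.127,0.1,0,0,255],[-0.178,-0.061,-0.127,0.1,0,0,255],[-0.19,-0.065,-0.127,0.1,0,0,255]]]'
python3 - <<'E'
from h import *
st();plan([0.569,-0.0085,0.115],-4.4)
s=env.read_state()["tool_pos"]
c=calibration("wrist");p,d=snapshot("wrist")
cv2.imwrite("pics/w7.png",p[:,:,::-1])
W=pts(d,c)
m=(np.abs(W[...,0]-s[0])<.02)&(abs(W[...,1]-s[1])<.045)&(W[...,2]>s[2]+.002)&(W[...,2]<s[2]+.016)
w=W[m];print(len(w),w.min(0),w.max(0)); 
A=np.c_[w-w.mean(0)];print(np.linalg.svd(A)[2][2] if len(w)<4000 else np.linalg.eigh(A.T@A)[1][:,0])
E
```

```text
time: 13.85
tool_pos: [0.5714, -0.0022, 0.1298]
tcp_rot: [0.734, 0.679, -0.001, -0.0]
wrist_force: [0.2, 0.8, -1.2]
opening: 0.0645
t 13.85 pos [ 0.5714 -0.0022  0.1298] yang -4.52 z [-8.e-04 -7.e-04 -1.e+00] F [ 0.25  0.85 -1.21] op 0.0645 j7 [-0.41  0.44  0.43  1.85 -0.23  0.9   0.05]
row [-0.0065, -0.0019, 0.0148] [-0.04, 0.04, -0.12]
row [-0.0065, -0.0019, 0.0148] [0.07, 0.06, 179.88]
3907 [ 0.55144566 -0.03595252  0.13179798] [0.5914393  0.03052172 0.14141052]
[ 9.31945897e-05 -4.14105312e-03  9.99991421e-01]
```

View pics/w7.png

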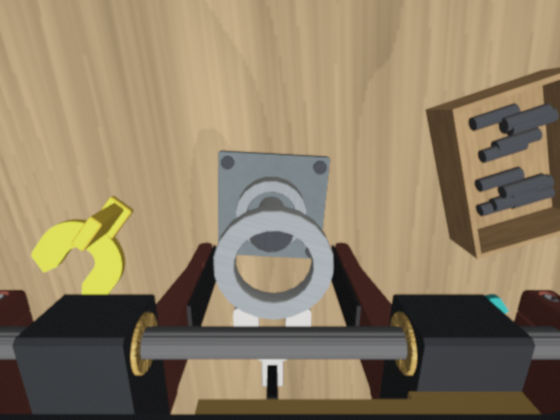

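The ring at (273,265) is held level and centred to within 0.5 mm. I'll align it and lower it.

```bash
python3 -c "
from h import *
st();plan([0.569,-0.0080,0.095],-4.4)"
```

```text
t 13.9 pos [ 0.5713 -0.0031  0.1298] yang -4.56 z [-9.0e-04 -1.2e-03 -1.0e+00] F [-1.07 -1.4  -1.35] op 0.0639 j7 [-0.41  0.44  0.43  1.85 -0.23  0.9   0.05]
row [-0.005, -0.0018, 0.0348] [-0.05, 0.07, -0.16]
row [-0.005, -0.0018, 0.0348] [0.11, 0.08, 179.84]
```

```bash
python3 -m inch '[[[-0.005,-0.0018,0.015,0,0,0,255],[-0.005,-0.0018,0.03,0,0,0,255],[-0.005,-0.0018,0.035,0,0,0,255],[-0.005,-0.0018,0.035,0,0,0,255],[-0.005,-0.0018,0.035,0,0,0,255]]]'; python3 -c "
from h import *
st();plan([0.569,-0.008,0.038],-4.4)"
```

```text
time: 14.4
tool_pos: [0.5695, -0.0072, 0.095]
tcp_rot: [0.734, 0.679, -0.001, 0.0]
wrist_force: [-0.5, 0.2, -1.3]
opening: 0.0643
t 14.4 pos [ 0.5695 -0.0072  0.095 ] yang -4.5 z [-7.0e-04 -1.1e-03 -1.0e+00] F [-0.52  0.23 -1.35] op 0.0643 j7 [-0.38  0.48  0.41  1.88 -0.25  0.83  0.08]
row [-0.0008, -0.0004, 0.057] [-0.04, 0.07, -0.1]
row [-0.0008, -0.0004, 0.057] [0.1, 0.06, 179.9]
```

```bash
python3 -m inch '[[[-0.0008,-0.0004,0.006,0,0,0,255],[-0.0008,-0.0004,0.016,0,0,0,255],[-0.0008,-0.0004,0.028,0,0,0,255],[-0.0008,-0.0004,0.04,0,0,0,255],[-0.0008,-0.0004,0.05,0,0,0,255],[-0.0008,-0.0004,0.056,0,0,0,255],[-0.0008,-0.0004,0.058,0,0,0,255],[-0.0008,-0.0004,0.058,0,0,0,255]]]'; python3 -c "
from h import *
st();plan([0.569,-0.008,0.037],-4.4)"
```

```text
time: 15.2
tool_pos: [0.569, -0.0082, 0.0369]
tcp_rot: [0.734, 0.679, -0.001, 0.0]
wrist_force: [0.2, 0.1, -1.9]
opening: 0.0644
t 15.2 pos [ 0.569  -0.0082  0.0369] yang -4.51 z [-0.001 -0.001 -1.   ] F [ 0.23  0.09 -1.87] op 0.0644 j7 [-0.35  0.57  0.37  1.92 -0.3   0.71  0.12]
row [0.0002, -0.0, -0.0001] [-0.05, 0.06, -0.11]
row [0.0002, -0.0, -0.0001] [0.09, 0.08, 179.89]
```

```bash
python3 -m inch '[[[0,0,0.001,0,0,0,255],[0,0,0.001,0,0,0,255],[0,0,0.0005,0,0,0,150],[0,0,0,0,0,0,60],[0,0,0,0,0,0,0],[0,0,0,0,0,0,0],[0,0,-0.03,0,0,0,0],[0,0,-0.08,0,0,0,0]]]'; python3 -c "
from h import *
st();plan([0.554,-0.2073,0.17],-4.4)"
```

```text
time: 16.0
tool_pos: [0.5669, -0.0081, 0.115]
tcp_rot: [0.734, 0.679, -0.003, -0.002]
wrist_force: [0.8, 1.1, -0.2]
opening: 0.0874
t 16.0 pos [ 0.5669 -0.0081  0.115 ] yang -4.5 z [-0.0072 -0.0022 -1.    ] F [ 0.75  1.07 -0.16] op 0.0874 j7 [-0.4   0.46  0.43  1.87 -0.24  0.87  0.07]
row [-0.1998, 0.0024, -0.0545] [-0.4, 0.16, -0.1]
row [-0.1998, 0.0024, -0.0545] [0.25, 0.63, 179.9]
```

```bash
python3 -m inch '[[[-0.03,0,-0.03,-0.4,0.1,0,0],[-0.07,0,-0.035,-0.4,0.1,0,0],[-0.11,0.001,-0.035,-0.4,0.1,0,0],[-0.15,0.002,-0.035,-0.4,0.1,0,0],[-0.18,0.002,-0.035,-0.4,0.1,0,0],[-0.199,0.0024,-0.035,-0.4,0.1,0,0],[-0.2,0.0024,-0.035,-0.4,0.1,0,0]]]'
python3 - <<'E'
from h import *
st();plan([0.554,-0.2073,0.017],-4.4)
c=calibration("wrist");p,d=snapshot("wrist");st()
cv2.imwrite("pics/w8.png",p[:,:,::-1])
W=pts(d,c)
m=(abs(W[...,0]-.554)<.03)&(abs(W[...,1]+.207)<.03)&(W[...,2]>.046)&(W[...,2]<.056)
w=W[m];print("fin",len(w),w.mean(0),w.min(0),w.max(0));q=w[:,:2];vt=np.linalg.svd(q-q.mean(0),full_matrices=False)[2];print(np.degrees(np.arctan2(vt[0,1],vt[0,0])))
for n in("side","top"):
    p,d=snapshot(n);W=pts(d,calibration(n))
    crop(p,*((215,190,315,270) if n=="side" else(255,180,325,240)),6,n+"8")
    m=(np.hypot(W[...,0]-.569,W[...,1]+.0085)<.045)&(W[...,2]>.040)&(W[...,2]<.056)
    w=W[m];print(n,len(w),w.min(0),w.max(0),np.median(w,0))
E
```

```text
time: 16.7
tool_pos: [0.553, -0.2111, 0.1507]
tcp_rot: [0.736, 0.677, -0.001, 0.001]
wrist_force: [-0.5, -0.0, 0.3]
opening: 0.0877
t 16.7 pos [ 0.553  -0.2111  0.1507] yang -4.77 z [-0.     -0.0027 -1.    ] F [-0.45 -0.    0.27] op 0.0877 j7 [-0.08  0.45  0.48  1.79 -0.25  0.96  0.42]
row [0.0042, 0.0007, 0.1337] [0.01, 0.15, -0.37]
row [0.0042, 0.0007, 0.1337] [0.24, -0.02, 179.63]
t 16.75 pos [ 0.5534 -0.2089  0.1505] yang -4.66 z [-3.0e-04 -1.5e-03 -1.0e+00] F [ 0.41  1.09 -0.62] op 0.0877 j7 [-0.08  0.45  0.48  1.79 -0.25  0.96  0.42]
fin 482 [ 0.55426637 -0.20502269  0.05107568] [ 0.54795121 -0.22177204  0.04668153] [ 0.56078231 -0.19023058  0.05332704]
-93.74912603616305
side 33 [ 0.54231122 -0.00058002  0.04090019] [0.55905386 0.01865318 0.04952342] [0.55133735 0.00849519 0.04666859]
top 267 [ 0.53982364 -0.04021885  0.04037169] [0.60470515 0.02168706 0.05245558] [ 0.57092714 -0.00978785  0.0460572 ]
```

View pics/w8.png

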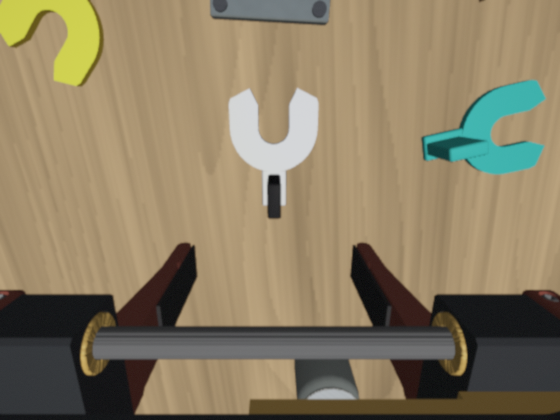

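View pics/side8.png

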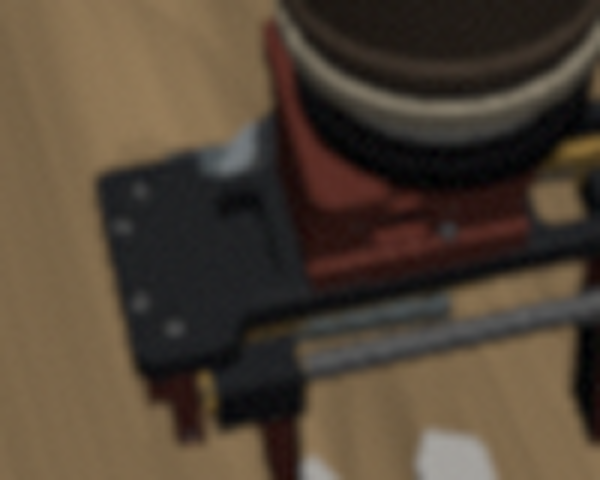

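View pics/top8.png

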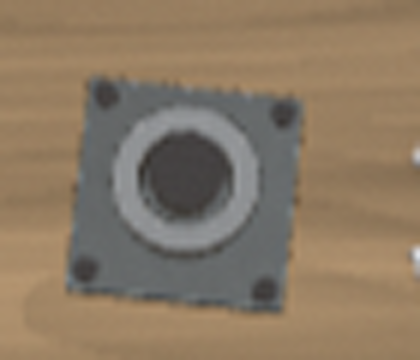

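The ring lies on the collar, with its top at 46 mm. The silver keeper at (274,150) in the wrist view stands where I left it, fin measured at (0.554, -0.205). I'll regrip it.

```bash
python3 -c "
from h import *
plan([0.5541,-0.2065,0.017],-4.4)"; python3 -m inch '[[[0.0025,0.0007,0.04,0,0,0,0],[0.0025,0.0007,0.08,0,0,-0.2,0],[0.0025,0.0007,0.11,0,0,-0.2,0],[0.0025,0.0007,0.127,0,0,-0.2,0],[0.0025,0.0007,0.133,0,0,-0.2,0],[0.0025,0.0007,0.1335,0,0,-0.2,0],[0.0025,0.0007,0.1335,0,0,-0.2,0]]]'; python3 -c "
from h import *
st();plan([0.5541,-0.2065,0.017],-4.4)"
```

```text
row [-0.0002, 0.0001, 0.1333] [-0.02, 0.01, -0.05]
row [-0.0002, 0.0001, 0.1333] [0.02, 0.03, 179.95]
time: 17.55
tool_pos: [0.5557, -0.2034, 0.0177]
tcp_rot: [0.733, 0.681, 0.0, 0.0]
wrist_force: [-0.1, 0.2, -0.3]
opening: 0.0878
t 17.55 pos [ 0.5557 -0.2034  0.0177] yang -4.2 z [ 9.e-04 -3.e-04 -1.e+00] F [-0.13  0.18 -0.31] op 0.0878 j7 [-0.02  0.63  0.39  1.87 -0.35  0.71  0.51]
row [-0.0032, -0.0013, 0.0007] [0.05, 0.02, 0.2]
row [-0.0032, -0.0013, 0.0007] [-0.02, 0.08, -179.8]
```

```bash
python3 -m inch '[[[-0.0032,-0.0013,0.0007,0,0,0.2,0],[-0.0032,-0.0013,0.0007,0,0,0.2,80],[-0.0032,-0.0013,0.0007,0,0,0.2,200],[-0.0032,-0.0013,0.0007,0,0,0.2,255],[-0.0032,-0.0013,0.0007,0,0,0.2,255],[-0.0032,-0.0013,0.0007,0,0,0.2,255],[-0.0032,-0.0013,0.0007,0,0,0.2,255],[-0.0032,-0.0013,0.0007,0,0,0.2,255]]]' 35;  python3 -m inch '[[[-0.0002,0,-0.01,0,0,0,255],[-0.0002,0,-0.025,0,0,0,255],[0,0,-0.04,0,0,0,255],[0,0,-0.041,0,0,0,255],[0,0,-0.041,0,0,0,255]]]'
python3 - <<'E'
from h import *
st();plan([0.5541,-0.2065,0.055],-4.4)
c=calibration("wrist");p,d=snapshot("wrist")
cv2.imwrite("pics/w9.png",p[:,:,::-1])
s=env.read_state()["tool_pos"]
W=pts(d,c);z0=s[2]-.017
m=(abs(W[...,0]-s[0])<.06)&(W[...,1]>s[1]+.02)&(W[...,1]<s[1]+.12)&(W[...,2]>z0+.0)&(W[...,2]<z0+.016)
w=W[m];print(len(w),w.mean(0),w.min(0),w.max(0));A=w-w.mean(0);print(np.linalg.eigh(A.T@A)[1][:,0])
E
```

```text
time: 18.35
tool_pos: [0.5541, -0.2065, 0.0169]
tcp_rot: [0.734, 0.679, 0.0, 0.0]
wrist_force: [0.2, 1.7, -0.9]
opening: 0.035
time: 18.85
tool_pos: [0.5547, -0.2065, 0.059]
tcp_rot: [0.734, 0.68, 0.001, 0.001]
wrist_force: [0.1, 0.6, -0.5]
opening: 0.0005
t 18.85 pos [ 0.5547 -0.2065  0.059 ] yang -4.39 z [ 2.7e-03 -5.0e-04 -1.0e+00] F [ 0.06  0.61 -0.48] op 0.0005 j7 [-0.04  0.57  0.43  1.85 -0.32  0.78  0.48]
row [-0.0, -0.0006, 0.004] [0.15, 0.02, 0.01]
row [-0.0, -0.0006, 0.004] [-0.03, 0.24, -179.99]<stdin>:8: RuntimeWarning: Mean of empty slice.
  ret = um.true_divide(
Traceback (most recent call last):
ValueError: zero-size array to reduction operation minimum which has no identity
```

View pics/w9.png

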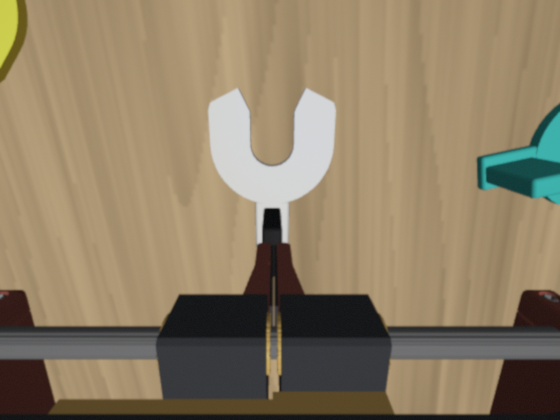

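I lifted before the fingers had finished closing: they are shut at opening 0. The keeper at (272,150) is still on the bench, undisturbed. I'll open, go back down, and confirm the grip before lifting.

```bash
python3 -m inch '[[[0,-0.0006,-0.003,0,0,0,0],[0,-0.0006,-0.003,0.1,0,0,0],[0,-0.0006,-0.003,0.1,0,0,0],[0,-0.0006,-0.003,0.1,0,0,0],[0,-0.0006,-0.003,0.1,0,0,0],[0,-0.0006,-0.003,0.1,0,0,0]]]'
python3 - <<'E'
from h import *
st();plan([0.5541,-0.2065,0.017],-4.4)
c=calibration("wrist");p,d=snapshot("wrist")
W=pts(d,c)
m=(abs(W[...,0]-.554)<.03)&(abs(W[...,1]+.207)<.03)&(W[...,2]>.046)&(W[...,2]<.0545)
w=W[m];print("fin",len(w),w.mean(0),w.min(0),w.max(0))
cv2.imwrite("pics/w10.png",p[:,:,::-1])
E
```

```text
time: 19.5
tool_pos: [0.5536, -0.2062, 0.0612]
tcp_rot: [0.734, 0.68, -0.0, -0.0]
wrist_force: [-0.0, 0.3, -0.4]
opening: 0.0449
t 19.5 pos [ 0.5536 -0.2062  0.0612] yang -4.39 z [-5.e-04 -1.e-04 -1.e+00] F [-0.02  0.34 -0.38] op 0.0449 j7 [-0.04  0.57  0.43  1.85 -0.32  0.79  0.48]
row [-0.0002, 0.0006, 0.0442] [-0.03, 0.01, 0.01]
row [-0.0002, 0.0006, 0.0442] [-0.01, -0.04, -179.99]
fin 1001 [ 0.5542756  -0.2047635   0.05096168] [ 0.54743971 -0.22221904  0.0460598 ] [ 0.56091252 -0.18994401  0.05307193]
```

View pics/w10.png

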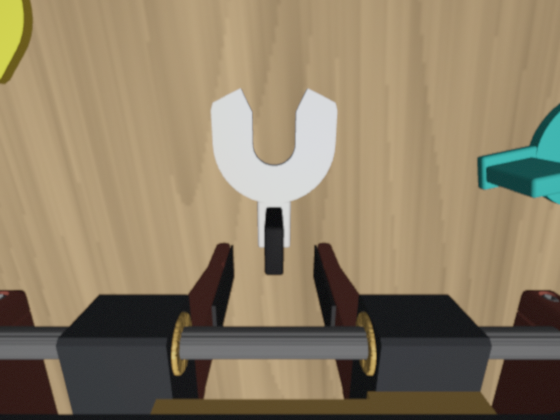

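The keeper is unmoved, with its fin at (274,240) centred between the jaws.

```bash
python3 -m inch '[[[0,0.0006,0.015,0,0,0,80],[0,0.0006,0.03,0,0,0,80],[0,0.0006,0.04,0,0,0,100],[0,0.0006,0.044,0,0,0,160],[0,0.0006,0.044,0,0,0,255],[0,0.0006,0.044,0,0,0,255],[0,0.0006,0.044,0,0,0,255],[0,0.0006,0.044,0,0,0,255]]]'; python3 -m inch '[[[0,0,0,0,0,0,255],[0,0,0,0,0,0,255],[0,0,0,0,0,0,255]]]'; python3 -c "
from h import *
st()"
```

```text
time: 20.35
tool_pos: [0.5546, -0.2064, 0.0177]
tcp_rot: [0.734, 0.68, 0.0, 0.0]
wrist_force: [-0.5, -0.3, 0.6]
opening: 0.0167
time: 20.65
tool_pos: [0.5546, -0.2064, 0.0179]
tcp_rot: [0.734, 0.68, 0.0, 0.0]
wrist_force: [-1.0, 0.3, 0.7]
opening: 0.0122
t 20.65 pos [ 0.5546 -0.2064  0.0179] yang -4.39 z [ 7.e-04 -3.e-04 -1.e+00] F [-1.01  0.34  0.74] op 0.0122 j7 [-0.01  0.63  0.39  1.87 -0.35  0.71  0.51]
```

```bash
python3 -m inch '[[[0,0,-0.015,0,0,0,255],[0,0,-0.035,0,0,0,255],[0,0,-0.048,0,0,0,255],[0.02,0,-0.05,0,0,0,255],[0.045,0,-0.05,0,0,0,255],[0.062,0,-0.05,0,0,0,255],[0.067,0,-0.05,0,0,0,255],[0.067,0,-0.05,0,0,0,255]]]'
python3 - <<'E'
from h import *
st();plan([0.5591,-0.137,0.068],-4.4)
c=calibration("wrist");p,d=snapshot("wrist");st()
cv2.imwrite("pics/w11.png",p[:,:,::-1]);crop(p,190,20,350,140,5,"w11c")
np.savez("pics/w11.npz",d=d,**{k:np.array(v) for k,v in c.items()})
s=env.read_state()["tool_pos"]
W=pts(d,c)
m=(abs(W[...,0]-s[0])<.06)&(W[...,1]>s[1]+.02)&(W[...,1]<s[1]+.098)&(W[...,2]>.05)&(W[...,2]<.066)
w=W[m];print(len(w),w.mean(0),w.min(0),w.max(0));A=w-w.mean(0);print(np.linalg.eigh(A.T@A)[1][:,0])
m=(np.hypot(W[...,0]-.569,W[...,1]+.0085)<.022)&(W[...,2]>.069)
w=W[m];print(len(w),w.mean(0),w.min(0),w.max(0))
p,d=snapshot("side");crop(p,205,170,325,270,5,"s11")
E
```

```text
time: 21.45
tool_pos: [0.56, -0.1391, 0.0684]
tcp_rot: [0.733, 0.68, 0.0, 0.001]
wrist_force: [0.1, -1.0, -1.0]
opening: 0.0119
t 21.45 pos [ 0.56   -0.1391  0.0684] yang -4.3 z [ 1.3e-03 -2.0e-04 -1.0e+00] F [ 0.14 -1.05 -1.04] op 0.0119 j7 [-0.16  0.54  0.43  1.88 -0.31  0.79  0.36]
row [0.002, -0.0011, 0.0004] [0.08, 0.01, 0.1]
row [0.002, -0.0011, 0.0004] [-0.01, 0.12, -179.9]
t 21.5 pos [ 0.5598 -0.1401  0.0683] yang -4.38 z [ 1.2e-03 -8.0e-04 -1.0e+00] F [ 0.34  0.03 -1.98] op 0.0119 j7 [-0.16  0.54  0.43  1.88 -0.31  0.79  0.36]
13405 [ 0.56446549 -0.08301357  0.05867587] [ 0.52357303 -0.12007977  0.05002463] [ 0.60699334 -0.04322198  0.06144308]
[-7.58700315e-04  2.42186098e-03  9.99996779e-01]
2069 [ 0.56843931 -0.01788134  0.07234459] [ 0.55197444 -0.0263489   0.0690006 ] [ 0.58608655 -0.01010357  0.07670531]
```

View pics/w11.png

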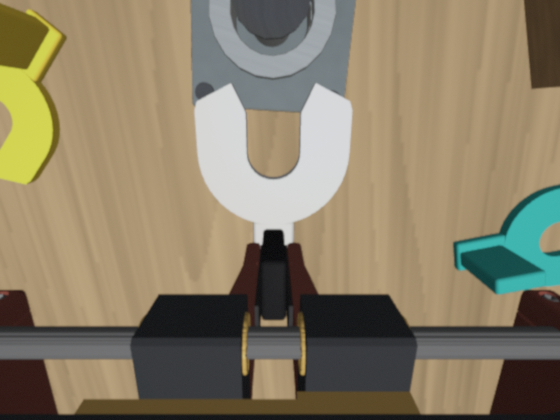

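View pics/s11.png

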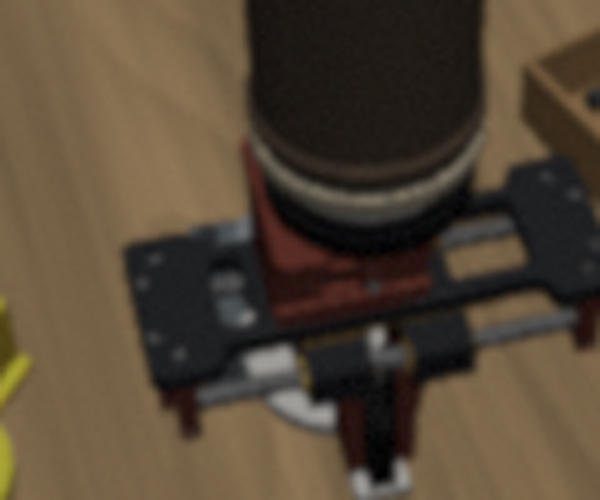

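Run:
```python
from h import *
c=dict(np.load("pics/w11.npz"))
T=np.array([.56,-.1391]); a=np.radians(-94.3); u=-np.array([np.cos(a),np.sin(a)]); n=np.array([-u[1],u[0]])
for nm,px in dict(eyebot=(273.5,178),inL=(247,140),inR=(300,140),outL=(196,140),outR=(352,140),tipL=(232,84),tipR=(317,84)).items():
    X=pix2w(c,*px,.0585); d=X[:2]-T; print(nm,X.round(4),"fwd",(d@u).round(4),"lat",(d@n).round(4))
W=pts(c["d"],c);Kp=W[20:230,180:370].reshape(-1,3);m=(abs(Kp[:,2]-.0587)<.003);k=(Kp[m][:,:2]-T);f=k@u;l=k@n
print(np.percentile(f,[.2,50,99.8]),np.percentile(l,[.2,50,99.8]))
r=np.array([.569,-.0083])-T;print("rod fwd",r@u,"lat",r@n)
```

```text
eyebot [ 0.5639 -0.0938  0.0585] fwd 0.0455 lat -0.0005
inL [ 0.5513 -0.0721  0.0585] fwd 0.0662 lat 0.0137
inR [ 0.5796 -0.0742  0.0585] fwd 0.0662 lat -0.0146
outL [ 0.5242 -0.0701  0.0585] fwd 0.0661 lat 0.0409
outR [ 0.6073 -0.0763  0.0585] fwd 0.0662 lat -0.0424
tipL [ 0.5465 -0.0437  0.0585] fwd 0.0941 lat 0.0206
tipR [ 0.5896 -0.0469  0.0585] fwd 0.0941 lat -0.0226
[0.0154318  0.05494099 0.09312441] [-0.04093037 -0.00022684  0.0404344 ]
rod fwd 0.13110662400652207 lat 0.0008325512671577146
```

The keeper is held level at underside z ≈ 50.5 mm, above the ring top at 46 mm and below the cap limit. Its eye is at (273,150) in the wrist view, and it needs about 1 mm of lateral correction. Now I'll insert it.

```bash
python3 -c "
from h import *
plan([0.5641,-0.0676,0.0675],-4.4)"
```

```text
row [0.0733, -0.0012, 0.0007] [0.07, 0.06, -0.03]
row [0.0733, -0.0012, 0.0007] [0.09, -0.11, 179.97]
```

```bash
python3 -m inch '[[[0.004,-0.0012,0.0005,0,0,0,255],[0.015,-0.0012,0.0007,0,0,0,255],[0.027,-0.0012,0.0007,0,0,0,255],[0.039,-0.0012,0.0007,0,0,0,255],[0.05,-0.0012,0.0007,0,0,0,255],[0.06,-0.0012,0.0007,0,0,0,255]]]'; python3 -c "
from h import *
st();plan([0.5641,-0.0676,0.0675],-4.4)"
```

```text
time: 22.15
tool_pos: [0.5632, -0.0792, 0.0674]
tcp_rot: [0.734, 0.68, 0.0, 0.001]
wrist_force: [0.2, 1.3, -1.9]
opening: 0.0121
t 22.15 pos [ 0.5632 -0.0792  0.0674] yang -4.37 z [ 1.e-03 -8.e-04 -1.e+00] F [ 0.24  1.28 -1.89] op 0.0121 j7 [-0.27  0.52  0.43  1.91 -0.3   0.77  0.26]
row [0.0117, -0.0, -0.0001] [0.06, 0.04, 0.03]
row [0.0117, -0.0, -0.0001] [-0.06, 0.1, -179.97]
```

```bash
python3 -m inch '[[[0.006,0,0,0,0,0,255],[0.011,0,0,0,0,0,255],[0.0117,0,0,0,0,0,255],[0.0117,0,0,0,0,0,255]]]'
python3 - <<'E'
from h import *
st();plan([0.5641,-0.0676,0.0635],-4.4)
c=calibration("wrist");p,d=snapshot("wrist");st()
cv2.imwrite("pics/w12.png",p[:,:,::-1])
E
```

```text
time: 22.55
tool_pos: [0.5641, -0.0678, 0.0675]
tcp_rot: [0.734, 0.68, 0.0, 0.001]
wrist_force: [0.6, -0.3, -1.3]
opening: 0.0118
t 22.55 pos [ 0.5641 -0.0678  0.0675] yang -4.37 z [ 0.0011 -0.001  -1.    ] F [ 0.65 -0.34 -1.26] op 0.0118 j7 [-0.29  0.52  0.43  1.91 -0.3   0.77  0.23]
row [0.0002, -0.0, 0.004] [0.07, 0.05, 0.03]
row [0.0002, -0.0, 0.004] [-0.08, 0.11, -179.97]
t 22.6 pos [ 0.5641 -0.068   0.0675] yang -4.4 z [ 0.0011 -0.0011 -1.    ] F [-0.48 -0.48 -0.94] op 0.0116 j7 [-0.29  0.52  0.43  1.91 -0.3   0.77  0.23]
```

View pics/w12.png

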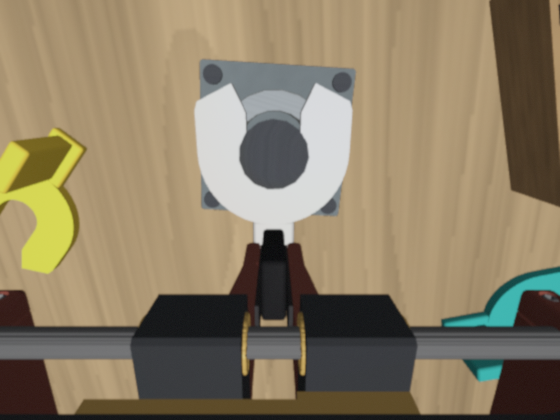

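The cap at (274,153) sits symmetrically in the eye, and the wrist force reads no contact. I'll lower onto the ring.

```bash
python3 -m inch '[[[0.0003,0,0.002,0,0,0,255],[0.0003,0,0.003,0,0,0,255],[0.0003,0,0.0038,0,0,0,255],[0.0003,0,0.004,0,0,0,255],[0.0003,0,0.004,0,0,0,255]]]'; python3 -c "
from h import *
st()"
```

```text
time: 23.1
tool_pos: [0.564, -0.0682, 0.0638]
tcp_rot: [0.734, 0.679, 0.0, 0.001]
wrist_force: [-1.9, -0.9, 3.9]
opening: 0.0119
t 23.1 pos [ 0.564  -0.0682  0.0638] yang -4.43 z [ 0.0011 -0.0011 -1.    ] F [-1.92 -0.88  3.87] op 0.0119 j7 [-0.29  0.53  0.43  1.91 -0.31  0.77  0.24]
```

```bash
python3 -m inch '[[[0,0,0,0,0,0,200],[0,0,0,0,0,0,120],[0,0,0,0,0,0,60],[0,0,0,0,0,0,60],[0,0,0,0,0,0,60],[0,0,0,0,0,0,60]]]'; python3 -c "
from h import *
st()"
```

```text
time: 23.7
tool_pos: [0.5641, -0.0682, 0.0638]
tcp_rot: [0.734, 0.679, 0.0, 0.001]
wrist_force: [-0.0, -0.2, -0.5]
opening: 0.0556
t 23.7 pos [ 0.5641 -0.0682  0.0638] yang -4.43 z [ 0.0011 -0.0011 -1.    ] F [-0.02 -0.15 -0.46] op 0.0556 j7 [-0.29  0.53  0.43  1.91 -0.31  0.77  0.24]
```

```bash
python3 -m inch '[[[0,0,-0.015,0,0,0,60],[0,0,-0.04,0,0,0,60],[0,0,-0.08,0,0,0,60],[0,0,-0.12,0,0,0,60],[0,0,-0.15,0,0,0,60],[-0.03,0,-0.16,0,0,0,60],[-0.05,0,-0.16,0,0,0,60],[-0.05,0,-0.16,0,0,0,60]]]'
python3 - <<'E'
from h import *
st()
c=calibration("wrist");p,d=snapshot("wrist")
crop(p,190,20,370,200,3,"w13")
W=pts(d,c)
m=(abs(W[...,0]-.565)<.007)&(abs(W[...,1]+.067)<.03)&(W[...,2]>.09)&(W[...,2]<.105)
w=W[m];print("fin",len(w),w.mean(0),w.min(0),w.max(0));q=w[:,:2];vt=np.linalg.svd(q-q.mean(0),full_matrices=False)[2];print(np.degrees(np.arctan2(vt[0,1],vt[0,0])))
m=(np.hypot(W[...,0]-.569,W[...,1]+.0085)<.045)&(W[...,2]>.048)&(W[...,2]<.06)
w=W[m];A=w-w.mean(0);print("plate",len(w),w.mean(0),w.min(0),w.max(0),np.linalg.eigh(A.T@A)[1][:,0])
m=(np.hypot(W[...,0]-.569,W[...,1]+.0085)<.03)&(W[...,2]>.07)&(W[...,2]<.08)
w=W[m];print("cap",len(w),w.mean(0),w.min(0),w.max(0))
p,d=snapshot("side");crop(p,205,170,325,270,5,"s13")
p,d=snapshot("top");cv2.imwrite("pics/t13.png",p[:,:,::-1])
E
```

```text
time: 24.5
tool_pos: [0.5596, -0.1214, 0.2258]
tcp_rot: [0.735, 0.678, 0.0, 0.002]
wrist_force: [-0.2, 0.1, -0.4]
opening: 0.067
t 24.5 pos [ 0.5596 -0.1214  0.2258] yang -4.69 z [ 0.0034 -0.0025 -1.    ] F [-0.25  0.1  -0.38] op 0.067 j7 [-0.29  0.34  0.54  1.75 -0.19  1.1   0.23]
fin 459 [ 0.5646328  -0.0676405   0.09707361] [ 0.55806485 -0.08374622  0.09086612] [ 0.57108011 -0.05216103  0.09956338]
-94.08835316649105
plate 4116 [ 0.56838965 -0.01425668  0.05430908] [ 0.52797485 -0.05302116  0.04803742] [0.61031555 0.02669216 0.05727234] [3.88944266e-04 1.03077120e-03 9.99999393e-01]
cap 988 [ 0.56902857 -0.00901029  0.07320074] [ 0.55183815 -0.02541977  0.07000971] [0.58523771 0.00747885 0.07677159]
```

View pics/w13.png

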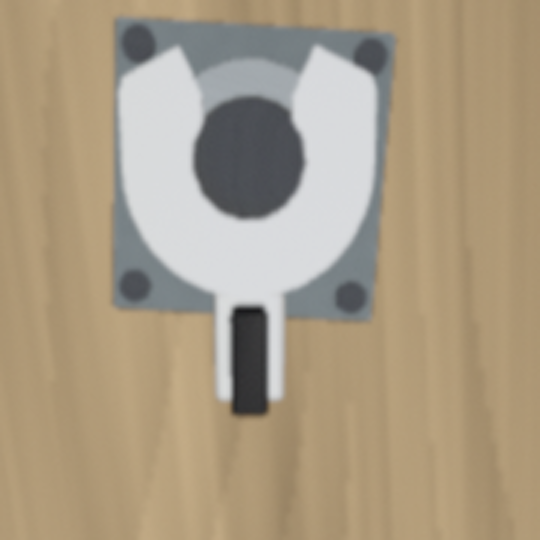

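View pics/s13.png

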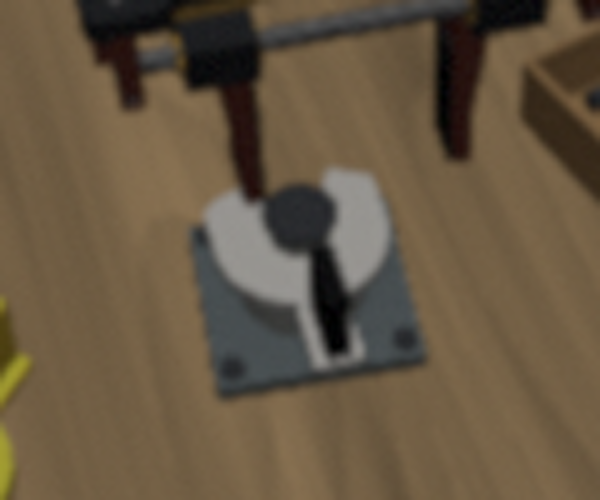

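View pics/t13.png

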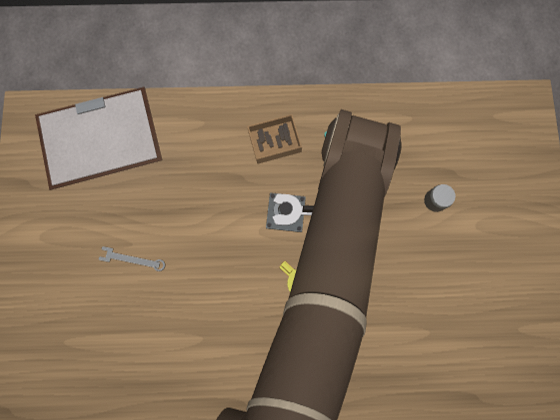

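The keeper lies flat with its top at 54.3 mm and tilt under 0.1°. The fin is 58.8 mm from the cap axis (nominal 59), so it is fully home. The carton (275,139), tin (442,197) and spanner (133,260) are where they started. Handing in.

```bash
python3 -c "
from h import *
st();print(env.hand_in())"
```

```text
t 24.65 pos [ 0.56   -0.1169  0.2241] yang -4.4 z [ 1.1e-03 -4.0e-04 -1.0e+00] F [-0.7   0.02 -0.54] op 0.0672 j7 [-0.29  0.34  0.53  1.76 -0.19  1.1   0.23]
the job is handed in; nothing more can be done
None
```

I drew the keeper off sideways and set it on the bench. I then threaded the tall collar and the flat ring over the rod, slid the keeper back under the cap onto the ring, let go and handed in at 24.65 s.

**Last checks:**
- **Keeper:** it lies flat, with its top at 54.3 mm against 54 mm nominal and a tilt under 0.1°. Its fin is 58.8 mm from the cap axis against 59 mm nominal, so it is fully home.
- **Collar and ring:** their tops measured about 34 mm and 46 mm after placing, so the collar is on the base and the ring is on the collar.
- **Carton, tin and spanner:** they look unmoved in the last top picture, judged by eye.
- **Robot:** the gripper was open and well clear, and the wrist force readings at the end of each move never exceeded about 7 N.

**What went wrong or disagreed:**
- **Missed regrip:** on the first try at picking the keeper back up, I lifted before the fingers had closed. The keeper stayed where it was, and the second grip held.
- **Camera offset:** the top and wrist cameras disagreed by about 2 to 3 mm in x. I used the wrist camera, which agreed with the first grip on the fin.

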